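# Stand the kit tin heavy end down

### The job

Clear the loose cap off the cork trivet and set it the same way up in the middle of the round spoon rest. Then lift the lying metal kit tin clear of the counter, not yet standing it up, to find out which end the heavy sharpening stone is in, and finally stand the tin upright, heavy end down, in the middle of the trivet, and let go. Do not knock over or push away the tumblers, bottle, jar, bowl or timer.

Things in the scene. Friction and masses are not known exactly. Their poses are not given: they have to be found in the camera images.
- tin: closed aluminium kit tin, a plain box 165 long (x), 52 wide (y), 60 high (z), about 0.45 kg, lying flat on the counter. Origin: centre of its underside. A 0.3 kg sharpening stone fills one half inside, a light cork block the other (2 mm of play, partition between). Which half differs from start to start; neither the looks (both ends are alike) nor the direction of x tells.
- tin_center (a point): the tin's geometric centre, 30 mm above its origin, with the tin's axes. The tin's centre of mass lies about 24 mm from here, level, towards the heavy end: lifted at its middle, that end pulls down with about 0.1 N m, and dips if the tin is gripped lightly
- trivet: fixed square cork trivet, 120 x 120, 8 thick, flat; origin at the centre of its underside on the counter, z up
- spoon_rest: fixed round shallow steel spoon rest; outside diameter 132 at the foot, 156 at the rim, rim 12 high, wall 3; a flat handle 30 wide reaches 132 from the centre along its +x, 12 high. Origin: centre of its underside
- spoon_rest_in (a point): centre of the spoon rest's inner floor, 4 mm above the counter; the floor is about 126 across
- cap: loose solid plastic cap, a disc 62 in diameter and 31 high, 40 g, lying at first on the trivet; origin: centre of its underside, z up
- turntable: fixed round plastic turntable, diameter 180, top 26 above the counter; origin at the centre of its underside; four tumblers stand on it
- acrylic_box: fixed clear acrylic box with a button on its lid, 105 (x) x 145 (y), 86 high; origin at the centre of its underside
- oil: green glass bottle, diameter 60, height 200, loose; origin at the centre of its underside
- jar: glass jar, diameter 56, height 75, loose; origin at the centre of its underside
- dip_bowl: small white bowl, rim diameter 84, height 35, loose; origin at the centre of its underside
- timer: round white kitchen timer, diameter 60, height 34, loose; origin at the centre of its underside
- tumbler0: glass tumbler, diameter 58, height 85, loose on the turntable; origin at the centre of its underside
- tumbler1: glass tumbler, diameter 58, height 85, loose on the turntable; origin at the centre of its underside
- tumbler2: glass tumbler, diameter 58, height 85, loose on the turntable; origin at the centre of its underside
- tumbler3: glass tumbler, diameter 58, height 85, loose on the turntable; origin at the centre of its underside

How it is judged:
On the way, in this order (a step that is already met when the one before it is completed fails the run):
1. the cap lies in the spoon rest, let go (horizontal distance between cap and spoon_rest_in below 0.035 m and z of cap in the frame of spoon_rest_in below 0.012 m and angle between cap's own z axis and vertical below 0.2 rad and contact force between the fingers and cap below 0.05 N and linear speed of cap below 0.02 m/s), for 0.2 s.
2. the tin is lifted clear of the counter, not yet upright (less than 55 degrees from level) (height (world z) of tin_center above 0.045 m and contact force between tin and table below 0.05 N and angle between tin's own x axis and vertical between 0.611 and 2.531 rad and contact force between the fingers and tin above 0.5 N), for 0.2 s.
At the end, for the whole second after the job is handed in: The tin stands upright (within 5 degrees) and still on the trivet, its middle within 30 mm of the trivet's centre, with the end that holds the stone at the bottom, let go; the cap lies right way up on the floor of the spoon rest, its centre within 35 mm of the middle ((angle between tin's own x axis and vertical below 0.09 rad or angle between tin's own x axis and vertical above 3.0516 rad) and height (world z) of stone_c0 below 0.075 m and horizontal distance between tin_center and trivet below 0.03 m and height (world z) of tin_center between 0.084 and 0.096 m and linear speed of each of tin, cap below 0.02 m/s and angular speed of tin below 0.1 rad/s and contact force between the fingers and tin below 0.05 N and horizontal distance between cap and spoon_rest_in below 0.035 m and z of cap in the frame of spoon_rest_in below 0.012 m and angle between cap's own z axis and vertical below 0.2 rad); the robot touches nothing.
It fails at once if a tumbler is pushed more than 25 mm or tipped over (distance of any of tumbler0, tumbler1, tumbler2, tumbler3 from where it was at the start of the episode above 0.025 m or angle between any of tumbler0, tumbler1, tumbler2, tumbler3's own z axis and vertical above 0.4 rad).
It fails at once if the oil bottle is pushed more than 25 mm or tipped over (distance of oil from where it was at the start of the episode above 0.025 m or angle between oil's own z axis and vertical above 0.4 rad).
It fails at once if the jar is pushed more than 25 mm or tipped over (distance of jar from where it was at the start of the episode above 0.025 m or angle between jar's own z axis and vertical above 0.4 rad).
It fails at once if the dip bowl is pushed more than 25 mm or tipped over (distance of dip_bowl from where it was at the start of the episode above 0.025 m or angle between dip_bowl's own z axis and vertical above 0.4 rad).
It fails at once if the timer is pushed more than 25 mm or tipped over (distance of timer from where it was at the start of the episode above 0.025 m or angle between timer's own z axis and vertical above 0.4 rad).
It also fails if it takes over 66 s, if anything falls off the work surface, if the arm or the gripper's body presses on something with over 40 N, if the wrist force passes 120 N, or if a joint passes its speed limit or range.

### The arm

A 6-joint arm with a two-finger parallel gripper is mounted at the origin on the work surface. World frame = base frame: x ahead of the robot, y to its left, z up, the work surface at z = 0. Lengths are in m, angles in rad, forces in N, time in s.
With the tool pointing down it reaches from about 0.325 to 0.775 m from the base axis. Payload 5.5 kg.
Tool frame: the origin (TCP) lies on the centre line of the jaws, within the pads' length; the fingertips stand 11 mm ahead of it and the grasp point (between the pads) lies 8 mm behind it; z points along the fingers, y is the direction in which the jaws open and shut (so a half turn about z gives the same grasp; the last joint's range is limited). The gripper opens to 85 mm and grips with 20 to 120 N. Pads are 22 mm wide; open, the fingers measure 114 mm over their backs; the gripper's body (76 mm by 85 mm) begins 54 mm behind the grasp point. The pads swing forward as they close: fully open they stand 13 mm farther back than shut.
Start: joints at [1.112, 0.091, 1.231, -0, 1.82, -0.057], TCP at [0.235, 0.552, 0.242] pointing down, gripper open.
Joint ranges: [-2.87, 2.87], [-0.86, 2.18], [0.17, 2.46], [-1.51, 4.65], [0.06, 2.69], [-2.65, 2.65]. Speed limits (rad/s): [2.57, 2.57, 3.01, 3.14, 3.14, 3.14].

### API

Orientations are given as [roll, pitch, yaw] about the fixed x, y, z axes, in that order (R = Rz(yaw) Ry(pitch) Rx(roll)).
In Python, from bench import r, viewer, finder, current_clock, current_joints, current_joint_vel, current_effort, current_tcp_pos, current_eef_rot, current_ft_force, current_ft_torque, current_grip_width gives the robot as it stands. Calls block until the motion is done:
- r.move_to(position, orientation): joint-space move of the TCP to a pose.
- r.movel(position, ori=None, v=0.15, max_force=None): straight line of the TCP; ori=None keeps the orientation; v is the mean speed in m/s. With max_force (N) it stops when the force on the tool has changed by that much, and returns True; else False.
- r.movej(angles): joint-space move.
- r.gripper_to(opening): finger opening in m; the grip force is fixed at half the most; returns when the fingers have stopped.
- r.pause(seconds).
- r.inverse_kinematics(position, orientation): joint angles nearest the present ones, or None.
- viewer.grab_frame(name): name is "side" or "top" or "wrist"; returns the picture (400x640x3 uint8, blue, green, red); there is no depth.
- viewer.calibration(name): a dict with "K" (3x3 intrinsics, pixels), "k1" (the pictures are not rectified: a ray, as slopes to the right and down, at radius r is drawn at 1 + k1 r^2 times it, then the intrinsics apply), "position" and "rotation" of the camera in the world; the wrist camera has in their place "hand_eye" (4x4, takes a point from camera to tool coordinates, whose origin is the TCP and whose axes are the flange's). Camera axes: x right, y down, z forward; pixel columns grow to the right and rows downward; lengths in m; the calibration is good to about 2 mm. A picture is of the moment at which its call begins: read the wrist's pose just before it. calibration takes no time and is no camera call.
A pose or a line that the arm cannot do raises r.PlanningError and nothing moves.
- r.finish_job(): hands the job in, once; it reports no verdict.
Trained networks look in the newest picture that a camera, given by its name, has taken for a name from the list of things; names that differ only in an ending like _2 or _b are one class to them, and where a whole thing is asked for, a point or a joint stands for the part that bears it (a point fixed in the world has none). Each returns a list of dicts, best first, with "score" (0 to 1); they miss things now and then, are a little off and sometimes report something else, mostly with a low value. They report only what shows in the picture. A call takes as long as a camera call.
- finder.cut_out(query, camera): "pixels" (400x640 bool, what is visible of it) and "extent" ([left, top, right, bottom] in pixels, round what is visible of it).
Readings, each from a call of its own:
- current_clock(): time.
- current_joints(): joint angles.
- current_joint_vel(): joint speeds.
- current_effort(): joint torques, N m.
- current_tcp_pos(): TCP position.
- current_eef_rot(): TCP orientation.
- current_ft_force(): force on the tool from outside, world axes, zero at the start.
- current_ft_torque(): the same for the moment, N m.
- current_grip_width(): finger opening in m.
Only numpy, scipy, OpenCV 4.12 (cv2) and the standard library are available. Lean on these libraries where they do the work, as an engineer would, in place of code of your own. Each camera call takes 0.05 s, during which the arm holds its last target. There are 200 camera calls.

## Working session

There is one attempt and no reset: what is moved stays moved. The work goes in short steps, each a Python script; the robot and the scene stay as the last script left them, time stands still between calls to the robot, and variables do not carry over. Pictures are saved under pics/ and viewed, about 8 in all and at most 12, crops included, and the job is handed in when it is done.

```bash
ls; mkdir -p pics; cat > h.py <<'E'
import numpy as np, cv2
from bench import *
from scipy.spatial.transform import Rotation as R
def cam(name):
    c=viewer.calibration(name)
    K=np.array(c["K"]);k1=c["k1"]
    if "position" in c:
        return K,k1,np.array(c["position"]),np.array(c["rotation"])
    H=np.array(c["hand_eye"]);p=np.array(current_tcp_pos());Rt=R.from_euler('xyz',current_eef_rot()).as_matrix()
    return K,k1,p+Rt@H[:3,3],Rt@H[:3,:3]
def ray(C,uv):
    K,k1,p,Rw=C
    d=cv2.undistortPoints(np.array(uv,float).reshape(-1,1,2),K,np.array([k1,0,0,0.])).reshape(-1,2)
    return np.c_[d,np.ones(len(d))]@Rw.T
def toplane(C,uv,z):
    d=ray(C,uv);p=C[2]
    return p+d*((z-p[2])/d[:,2])[:,None]
def proj(C,X):
    K,k1,p,Rw=C
    q=(np.atleast_2d(X)-p)@Rw
    s=q[:,:2]/q[:,2:];s=s*(1+k1*(s**2).sum(1))[:,None]
    return s*[K[0,0],K[1,1]]+K[:2,2]
E
cat > a.py <<'E'
from h import *
for n in ("top","side"):
    C=cam(n); im=viewer.grab_frame(n); cv2.imwrite(f"pics/{n}0.png",im)
    print(n,C[2].round(3),C[3].round(2).tolist())
    for q in ("tin","trivet","spoon_rest","cap","turntable","acrylic_box","oil","jar","dip_bowl","timer","tumbler0"):
        for d in finder.cut_out(q,n)[:4 if q=="tumbler0" else 1]:
            np.save(f"m_{n}_{q}.npy",d["pixels"])
            e=d["extent"]; ys,xs=np.nonzero(d["pixels"])
            b=toplane(C,[[xs.mean(),ys.mean()]],0)[0]
            print(q,round(d["score"],2),np.round(e),len(xs),b.round(3))
E
python3 a.py
```

```text
pics
top [0.41  0.002 0.999] [-2.95, -0.0, -1.56]Traceback (most recent call last):
  File "a.py", line 9, in <module>
    b=toplane(C,[[xs.mean(),ys.mean()]],0)[0]
      ~~~~~~~^^^^^^^^^^^^^^^^^^^^^^^^^^^^^
  File "h.py", line 17, in toplane
    return p+d*((z-p[2])/d[:,2])[:,None]
                         ~^^^^^
IndexError: too many indices for array: array is 1-dimensional, but 2 were indexed
```

```bash
sed -i 's/np.array(c\["rotation"\])/R.from_euler("xyz",c["rotation"]).as_matrix()/' h.py; python3 a.py
```

```text
top [0.41  0.002 0.999] [[0.01, -0.98, 0.19], [-1.0, -0.01, -0.0], [0.0, -0.19, -0.98]]
tin 0.83 [292. 209. 356. 255.] 1454 [ 0.533 -0.01   0.   ]
trivet 0.84 [408. 231. 455. 283.] 1513 [ 0.474 -0.29   0.   ]
spoon_rest 0.79 [178. 189. 236. 267.] 2842 [0.515 0.298 0.   ]
cap 0.71 [423. 252. 452. 278.] 522 [ 0.44 -0.31  0.  ]
turntable 0.64 [292. 121. 358. 182.] 1571 [ 0.742 -0.021  0.   ]
acrylic_box 0.86 [400. 122. 469. 174.] 2666 [ 0.768 -0.318 -0.   ]
oil 0.55 [196. 131. 238. 170.] 942 [0.752 0.288 0.   ]
jar 0.79 [364. 168. 389. 196.] 504 [ 0.67  -0.156  0.   ]
dip_bowl 0.74 [240. 166. 274. 195.] 713 [0.669 0.17  0.   ]
timer 0.96 [366. 279. 390. 303.] 417 [ 0.373 -0.145  0.   ]
tumbler0 0.89 [328. 143. 350. 172.] 517 [ 0.732 -0.049  0.   ]
tumbler0 0.78 [334. 118. 355. 145.] 495 [ 0.816 -0.065  0.   ]
tumbler0 0.7 [306. 108. 328. 140.] 557 [0.837 0.014 0.   ]
tumbler0 0.56 [296. 143. 320. 170.] 572 [0.741 0.041 0.   ]
side [ 0.273 -0.752  0.521] [[0.92, -0.19, 0.34], [-0.39, -0.47, 0.79], [0.01, -0.86, -0.51]]
tin 0.72 [264. 176. 332. 236.] 2391 [0.546 0.034 0.   ]
trivet 0.82 [282. 283. 368. 353.] 2800 [ 0.475 -0.302  0.   ]
spoon_rest 0.75 [226. 149. 294. 176.] 1185 [0.52  0.312 0.   ]
cap 0.95 [293. 292. 327. 335.] 1355 [ 0.447 -0.285  0.   ]
turntable 0.77 [347. 183. 424. 219.] 1024 [ 0.754 -0.014  0.   ]
acrylic_box 0.85 [417. 215. 518. 306.] 6002 [ 0.793 -0.269  0.   ]
oil 0.63 [318.  89. 339. 160.] 1188 [0.815 0.472 0.   ]
jar 0.91 [366. 204. 397. 250.] 1062 [ 0.691 -0.107  0.   ]
dip_bowl 0.56 [308. 156. 340. 178.] 491 [0.682 0.214 0.   ]
timer 0.77 [229. 250. 260. 282.] 760 [ 0.378 -0.127  0.   ]
tumbler0 0.86 [367. 159. 392. 207.] 969 [0.778 0.072 0.   ]
tumbler0 0.81 [349. 146. 377. 186.] 633 [0.787 0.182 0.   ]
tumbler0 0.8 [389. 147. 413. 189.] 480 [0.9   0.164 0.   ]
tumbler0 0.6 [398. 160. 422. 203.] 928 [0.863 0.051 0.   ]
```

View pics/top0.png

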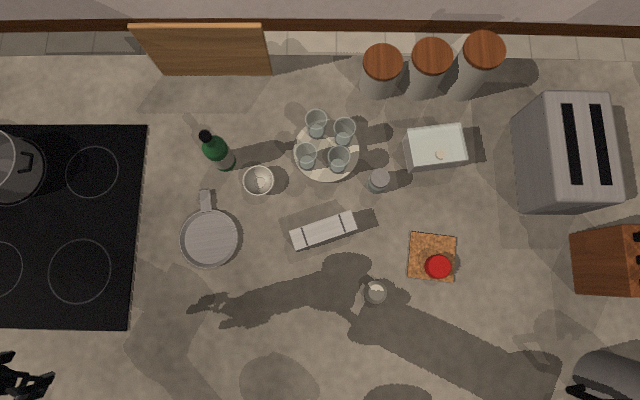

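View pics/side0.png

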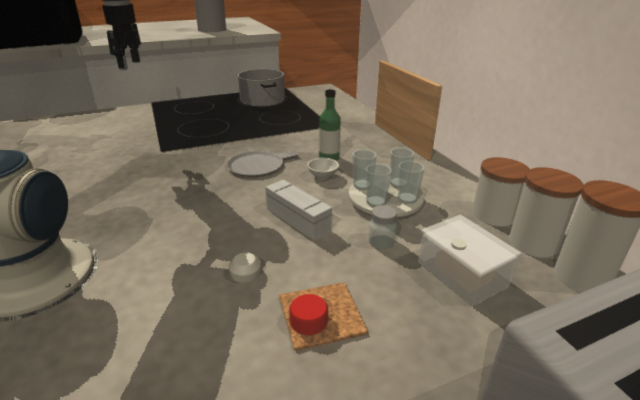

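```bash
cat >> h.py <<'E'
def disc(r,z,n=40):
    a=np.linspace(0,2*np.pi,n,endpoint=False);return np.c_[r*np.cos(a),r*np.sin(a),0*a+z]
def box(x0,x1,y0,y1,z0,z1): return np.array([[x,y,z] for x in(x0,x1) for y in(y0,y1) for z in(z0,z1)],float)
M={"tin":[box(-.0825,.0825,-.026,.026,0,.06)],"trivet":[box(-.06,.06,-.06,.06,0,.008)],
 "cap":[np.r_[disc(.031,0),disc(.031,.031)]],"spoon_rest":[np.r_[disc(.066,0),disc(.078,.012)],box(.06,.132,-.015,.015,.004,.012)],
 "timer":[np.r_[disc(.03,0),disc(.03,.034)]],"jar":[np.r_[disc(.028,0),disc(.028,.075)]]}
def render(C,q,x,y,yaw,z0):
    m=np.zeros((400,640),np.uint8);c,s=np.cos(yaw),np.sin(yaw)
    for P in M[q]:
        X=np.c_[P[:,0]*c-P[:,1]*s+x,P[:,0]*s+P[:,1]*c+y,P[:,2]+z0]
        h=cv2.convexHull((proj(C,X)*16).astype(np.int32).reshape(-1,1,2))
        cv2.fillConvexPoly(m,h,255,lineType=cv2.LINE_AA,shift=4)
    return m/255.
from scipy.optimize import minimize
def fit(q,obs,x0,z0=0,holes=None):
    # obs: list of (C,mask); returns pose and IoU ; holes: masks to ignore
    def cost(v):
        t=0
        for i,(C,m) in enumerate(obs):
            r=render(C,q,v[0],v[1],v[2],z0)
            w=1. if holes is None else 1-holes[i]
            t+=(abs(r-m)*w).sum()/m.sum()
        return t/len(obs)
    b=None
    for yaw in x0[2]:
        s=np.array([x0[0],x0[1],yaw]);S=np.vstack([s,s+[.02,0,0],s+[0,.02,0],s+[0,0,.3]])
        o=minimize(cost,s,method="Nelder-Mead",options=dict(initial_simplex=S,xatol=2e-4,fatol=1e-4,maxiter=250))
        if b is None or o.fun<b.fun:b=o
    return b.x,b.fun
E
cat > b.py <<'E'
from h import *
h=viewer.calibration("wrist");print(np.round(h["hand_eye"],3).tolist(),np.round(h["K"],0).tolist(),current_eef_rot(),current_clock())
g={}
for q,x0,z in (("trivet",(.474,-.29,[0,.4,-.4,.8]),0),("cap",(.435,-.3,[0]),.008),("tin",(.525,-.01,[1.2,1.6,2]),0),("spoon_rest",(.51,.295,[0,.4,-.4]),0),("timer",(.37,-.14,[0]),0),("jar",(.66,-.15,[0]),0)):
    for cs in (("top",),("side",),("top","side")):
        obs=[(cam(n),np.load(f"m_{n}_{q}.npy").astype(float)) for n in cs]
        ho=None
        if q=="trivet": ho=[np.load(f"m_{n}_cap.npy").astype(float) for n in cs]
        v,c=fit(q,obs,x0,z,ho);print(q,cs,v.round(4),round(c,3))
E
python3 b.py
```

```text
[[0.0, -0.955, -0.297, 0.076], [1.0, 0.0, -0.001, 0.001], [0.001, -0.297, 0.955, -0.131], [0.0, 0.0, 0.0, 1.0]] [[360.0, 0.0, 321.0], [0.0, 360.0, 207.0], [0.0, 0.0, 1.0]] [-3.14155106e+00 -1.98521401e-05  2.73980157e+00] 1.3
trivet ('top',) [ 0.4655 -0.2947 -0.1233] 0.154
trivet ('side',) [ 0.4669 -0.2943  1.4326] 0.094
trivet ('top', 'side') [ 0.4656 -0.2944  1.4488] 0.125
cap ('top',) [ 0.4394 -0.3023  0.1344] 0.159
cap ('side',) [ 0.4404 -0.3045  0.1029] 0.105
cap ('top', 'side') [ 0.44   -0.3035  0.1291] 0.137
tin ('top',) [ 0.5274 -0.0091  1.9272] 0.106
tin ('side',) [ 0.5281 -0.0062  1.8768] 0.056
tin ('top', 'side') [ 0.528  -0.0067  1.8989] 0.085
spoon_rest ('top',) [0.5086 0.2925 0.161 ] 0.101
spoon_rest ('side',) [0.5082 0.2986 0.2246] 0.143
spoon_rest ('top', 'side') [0.5078 0.2954 0.1483] 0.127
timer ('top',) [ 0.3738 -0.1392  0.031 ] 0.303
timer ('side',) [ 0.3763 -0.138   0.1164] 0.393
timer ('top', 'side') [ 0.3767 -0.1399 -0.0304] 0.35
jar ('top',) [ 0.6576 -0.1484  0.2573] 0.151
jar ('side',) [ 0.6625 -0.15    0.2582] 0.171
jar ('top', 'side') [ 0.661  -0.1499 -0.0106] 0.175
```

```bash
cat > c.py <<'E'
from h import *
def look(q,x0,z0=0,tag=None,hole=None):
    C=cam("wrist");im=viewer.grab_frame("wrist")
    if tag:cv2.imwrite(f"pics/{tag}.png",im)
    o=finder.cut_out(q,"wrist")
    if not o: print("none",q);return None
    ho=None
    if hole:
        hh=finder.cut_out(hole,"wrist"); ho=[hh[0]["pixels"].astype(float)] if hh else None
    v,c=fit(q,[(C,o[0]["pixels"].astype(float))],x0,z0,ho);print(q,"wrist",v.round(4),round(c,3),"score",o[0]["score"]);return v
E
cat > d.py <<'E'
from c import *
yaw=np.arctan2(-.3035,.44)+np.pi/2
r.move_to([.44,-.3035,.22],[np.pi,0,yaw]);print(current_clock(),current_joints())
look("cap",(.44,-.3035,[0]),.008,"w1");look("trivet",(.4655,-.2945,[-.12]),0,None,"cap")
E
python3 d.py
```

```text
4.3833 [-6.66329049e-01 -8.86764421e-02  1.44989775e+00  1.87814010e-04
  1.78030527e+00 -6.36492888e-02]
cap wrist [ 0.4412 -0.3037  0.0725] 0.104 score 0.6
trivet wrist [ 0.4668 -0.2949 -0.1184] 0.045 score 0.9
```

View pics/w1.png

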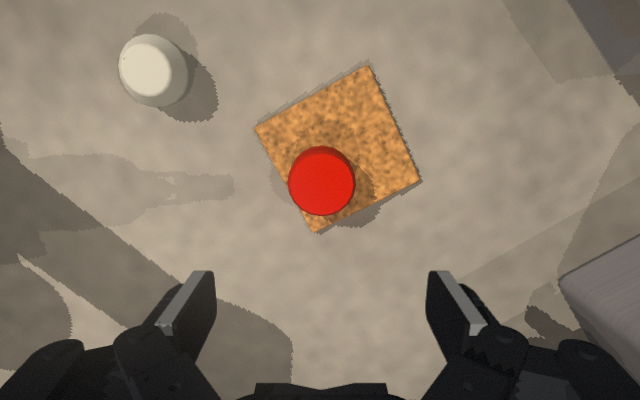

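```bash
cat > e.py <<'E'
from c import *
yaw=np.arctan2(-.3035,.44)+np.pi/2
print(r.movel([.4408,-.3036,.021],[np.pi,0,yaw],v=.12,max_force=15))
r.gripper_to(.03);print("w",current_grip_width(),current_tcp_pos())
z=current_tcp_pos()[2]
r.movel([.4408,-.3036,.2]);print("w",current_grip_width())
y2=np.arctan2(.295,.508)+np.pi/2
r.move_to([.44,.26,.22],[np.pi,0,y2]);print(current_clock())
look("spoon_rest",(.508,.295,[.15]),0,"w2")
np.save("capz.npy",z)
E
python3 e.py
```

```text
False
w 0.0598516281609408 [ 0.44139748 -0.30409371  0.02225317]
w 0.0601643731976132
10.175
spoon_rest wrist [0.5094 0.2912 0.1574] 0.118 score 0.6
```

View pics/w2.png

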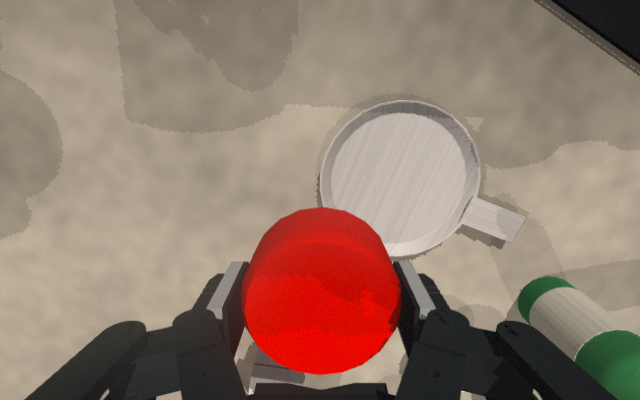

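```bash
cat > f.py <<'E'
from c import *
y2=np.arctan2(.295,.508)+np.pi/2
r.movel([.509,.293,.15],[np.pi,0,y2],v=.25)
print(r.movel([.509,.293,.0192],v=.1,max_force=10),current_tcp_pos())
r.gripper_to(.078);r.pause(.3)
r.movel([.509,.293,.2],v=.25);r.pause(.2)
look("cap",(.509,.293,[0]),.004,"w3")
# tin
ty=1.899;c=[.528,-.0067]
for k in (0,np.pi,-np.pi):
    print(k,r.inverse_kinematics([c[0],c[1],.2],[np.pi,0,ty+k]))
r.move_to([c[0],c[1],.22],[np.pi,0,ty]);r.gripper_to(.085);print(current_clock(),current_joints())
look("tin",(c[0],c[1],[ty]),0,"w4")
E
python3 f.py; python3 -c "
import cv2,numpy as np
a=[cv2.resize(cv2.imread(f'pics/w{i}.png'),(400,250)) for i in (3,4)];cv2.imwrite('pics/w34.png',np.hstack(a))"
```

```text
False [0.50955879 0.29326937 0.02020915]
cap wrist [0.5097 0.2935 0.3665] 0.079 score 0.71
0 [-0.07712204 -0.10727307  1.50267704  0.          1.74618868 -0.40532572]
3.141592653589793 None
-3.141592653589793 None
15.4917 [-7.51769534e-02 -1.05644556e-01  1.46622698e+00  1.40673879e-04
  1.78140095e+00 -4.05235723e-01]
tin wrist [ 0.5283 -0.0091  1.9128] 0.045 score 0.73
```

View pics/w34.png

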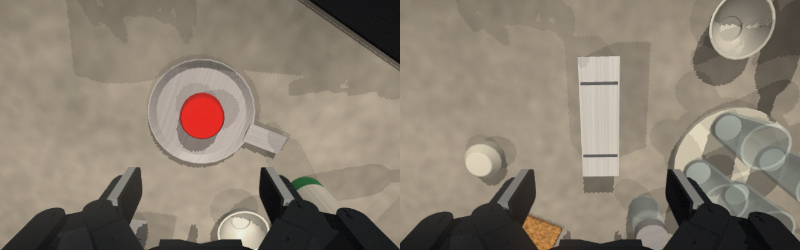

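```bash
cat > g.py <<'E'
from c import *
c=[.5283,-.0085];ty=1.908
yh=np.array([-np.sin(ty),np.cos(ty),0]);xh=np.array([np.cos(ty),np.sin(ty),0])
r.movel([*c,.12],[np.pi,0,ty],v=.2);r.pause(.3)
T0=np.array(current_ft_torque());F0=np.array(current_ft_force())
print(r.movel([*c,.027],v=.1,max_force=15))
r.gripper_to(.03);print("w",current_grip_width(),current_tcp_pos())
r.movel([*c,.085],v=.08);r.pause(.5)
for i in range(3):
    T=np.array(current_ft_torque())-T0;F=np.array(current_ft_force())-F0
    print("F",F.round(2),"T.y",(T@yh).round(4),"T.x",(T@xh).round(4),current_tcp_pos());r.pause(.1)
print("w",current_grip_width(),current_clock())
cv2.imwrite("pics/s5.png",viewer.grab_frame("side"))
# feasibility
t=np.array([.4667,-.2948,.0])
for s in (1,-1):
  for th in (0,15,25):
    for al in range(-60,61,15):
      a=np.radians(al);b=np.radians(th)
      z=np.array([np.cos(a)*np.cos(b),np.sin(a)*np.cos(b),-np.sin(b)])
      y=s*np.array([np.sin(a),-np.cos(a),0.]) ; x=np.cross(y,z) # x ~ -s*down..
      e=R.from_matrix(np.c_[x,y,z]).as_euler('xyz')
      g=t+[0,0,.095]; p=g+z*.008
      q=[r.inverse_kinematics(p+[0,0,d],e) for d in (0,.08)]
      if q[0] is not None and q[1] is not None: print(s,th,al,"xz",round(x[2],2),np.round(q[0],2))
E
python3 g.py; python3 -c "
import cv2
a=cv2.imread('pics/s5.png')[130:290,190:430];cv2.imwrite('pics/s5c.png',cv2.resize(a,None,fx=2.5,fy=2.5))"
```

```text
False
w 0.051577748996726534 [ 0.52873189 -0.00850807  0.02785565]
F [ 0.59 -0.42 -4.39] T.y -0.1525 T.x 0.0086 [ 0.52826007 -0.00851002  0.08490463]
F [ 0.98 -0.67 -4.15] T.y -0.1369 T.x -0.0014 [ 0.52829805 -0.00850413  0.08501249]
F [ 1.25 -1.06 -3.19] T.y -0.1287 T.x -0.0432 [ 0.52831252 -0.00849505  0.08502109]
w 0.051343713343203444 19.7083
1 0 -60 xz 1.0 [-0.16 -0.18  2.44  4.23  1.06 -2.33]
1 0 0 xz 1.0 [-1.22 -0.11  2.37  1.8   1.3  -0.73]
1 0 15 xz 1.0 [-1.26  0.11  2.16  1.6   1.54 -0.7 ]
1 0 30 xz 1.0 [-1.25  0.3   1.93  1.45  1.73 -0.67]
1 0 45 xz 1.0 [-1.2   0.47  1.71  1.33  1.91 -0.64]
1 0 60 xz 1.0 [-1.13  0.62  1.48  1.23  2.09 -0.62]
1 15 0 xz 0.97 [-1.19 -0.36  2.37  1.48  1.12 -0.37]
1 15 15 xz 0.97 [-1.24 -0.1   2.16  1.37  1.39 -0.46]
1 15 30 xz 0.97 [-1.23  0.12  1.94  1.26  1.6  -0.52]
1 15 45 xz 0.97 [-1.18  0.31  1.72  1.15  1.79 -0.56]
1 15 60 xz 0.97 [-1.12  0.47  1.51  1.06  1.98 -0.6 ]
1 25 0 xz 0.91 [-1.13 -0.45  2.33  1.24  1.05 -0.12]
1 25 15 xz 0.91 [-1.19 -0.2   2.14  1.19  1.32 -0.29]
1 25 30 xz 0.91 [-1.19  0.02  1.94  1.12  1.53 -0.41]
1 25 45 xz 0.91 [-1.15  0.21  1.73  1.03  1.72 -0.49]
1 25 60 xz 0.91 [-1.09  0.38  1.53  0.94  1.9  -0.57]
-1 0 -60 xz -1.0 [-0.16 -0.18  2.44  4.23  1.06  0.81]
-1 0 15 xz -1.0 [-1.26  0.11  2.16  1.6   1.54  2.44]
-1 0 30 xz -1.0 [-1.25  0.3   1.93  1.45  1.73  2.47]
-1 0 45 xz -1.0 [-1.2   0.47  1.71  1.33  1.91  2.5 ]
-1 25 -60 xz -0.91 [-0.24 -0.53  2.38 -1.23  0.77 -0.04]<sys>:0: UserWarning: Gimbal lock detected. Setting third angle to zero since it is not possible to uniquely determine all angles.
```

View pics/s5c.png

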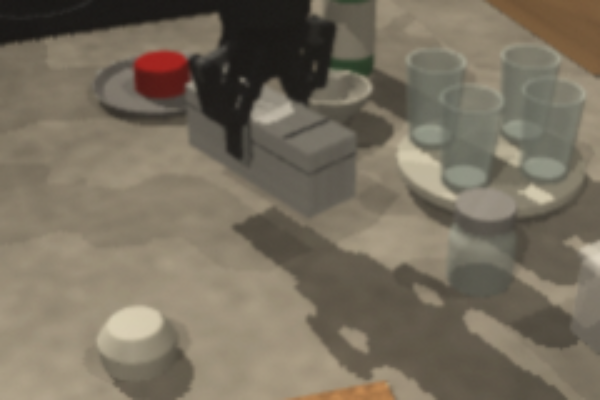

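```bash
cat > i.py <<'E'
from c import *
c=[.5283,-.0085];ty=1.908
yh=np.array([-np.sin(ty),np.cos(ty),0])
def av(n=15):
    A=[]
    for _ in range(n): A.append(np.r_[current_ft_force(),current_ft_torque()]);r.pause(.03)
    A=np.array(A);return A.mean(0),A.std(0)
L,sl=av()
r.movel([*c,.0285],v=.08);r.gripper_to(.085);r.movel([*c,.12],v=.2);r.pause(.3)
U,su=av()
print("loaded",L.round(3),sl.round(3));print("unl",U.round(3),su.round(3));D=L-U
print("F",D[:3].round(2),"T.y",D[3:]@yh,current_clock())
v=look("tin",(*c,[ty]),0)
for th in (15,20,25):
    b=np.radians(th);xh=np.array([np.cos(ty),np.sin(ty),0]);zh=np.array([0,0,1.])
    z=-np.sin(b)*xh-np.cos(b)*zh;x=np.cos(b)*xh-np.sin(b)*zh
    e=R.from_matrix(np.c_[x,np.cross(z,x),z]).as_euler('xyz')
    print(th,[r.inverse_kinematics(np.r_[c,.038]+z*d,e) for d in (.008,-.08)])
E
python3 i.py
```

```text
loaded [ 0.064  0.024 -4.362  0.093  0.039  0.009] [0.624 0.471 0.523 0.029 0.031 0.028]
unl [-0.02  -0.038  0.253  0.005  0.003  0.01 ] [0.391 0.517 0.521 0.027 0.032 0.03 ]
F [ 0.08  0.06 -4.61] T.y -0.09519718251285479 22.9583
tin wrist [ 0.5289 -0.0091  1.9129] 0.029 score 0.84
15 [array([ 0.07173924, -0.08910633,  1.81047978, -0.25843065,  1.35714247,
       -0.21838297]), array([ 0.11573249, -0.1588529 ,  1.71975412, -0.25555283,  1.52348574,
       -0.2166625 ])]
20 [array([ 0.12352081, -0.09383925,  1.83065016, -0.35030669,  1.3419862 ,
       -0.14425863]), array([ 0.18292886, -0.16508395,  1.74455706, -0.34541004,  1.51005152,
       -0.14216319])]
25 [array([ 0.17463808, -0.09165444,  1.84876184, -0.44346544,  1.33347772,
       -0.06781538]), array([ 0.24908932, -0.16247646,  1.76682066, -0.43558736,  1.50317617,
       -0.06573271])]
```

```bash
cat > k.py <<'E'
from c import *
c=np.array([.5286,-.009,.038]);ty=1.9129;b=np.radians(20)
xh=np.array([np.cos(ty),np.sin(ty),0]);zh=np.array([0,0,1.])
z=-np.sin(b)*xh-np.cos(b)*zh;x=np.cos(b)*xh-np.sin(b)*zh
e=R.from_matrix(np.c_[x,np.cross(z,x),z]).as_euler('xyz')
r.move_to(c+z*-.09,e)
print(r.movel(c+z*.008,v=.1,max_force=15))
r.gripper_to(.03);print("w",current_grip_width(),current_tcp_pos(),c+z*.008)
p=c+z*.008
r.movel([p[0],p[1],.26],v=.2)
a=np.radians(30)
z=np.array([np.cos(a)*np.cos(b),np.sin(a)*np.cos(b),-np.sin(b)]);y=np.array([np.sin(a),-np.cos(a),0.]);x=np.cross(y,z)
e=R.from_matrix(np.c_[x,y,z]).as_euler('xyz')
g=np.array([.4667,-.2948,.0915])-.008*np.array([np.cos(a),np.sin(a),0])
p=g+z*.008;np.savez("fin.npz",p=p,e=e,z=z)
r.move_to(p+[0,0,.09],e);r.pause(.2)
print("w",current_grip_width(),current_tcp_pos(),p,current_clock())
for n in("side","top"):cv2.imwrite(f"pics/{n}6.png",viewer.grab_frame(n))
cv2.imwrite("pics/st6.png",np.hstack([cv2.resize(cv2.imread("pics/side6.png")[100:400,150:450],(400,400)),cv2.resize(cv2.imread("pics/top6.png")[150:350,330:530],(400,400))]))
E
python3 k.py
```

```text
False
w 0.051341744119365706 [ 0.52981788 -0.01127984  0.03128489] [ 0.5295179  -0.0115776   0.03048246]
w 0.0508891661240678 [ 0.46700658 -0.29395171  0.17896847] [ 0.46628218 -0.29504123  0.08876384] 27.9833
```

View pics/st6.png

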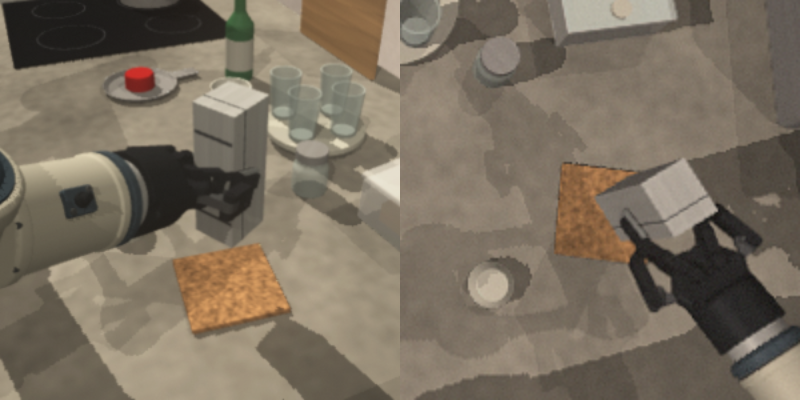

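```bash
cat > l.py <<'E'
from c import *
f=np.load("fin.npz");p,e,z=f["p"],f["e"],f["z"]
r.movel(p+[0,0,.02],v=.08)
print(r.movel(p-[0,0,.004],v=.02,max_force=6),current_tcp_pos(),p)
r.gripper_to(.085);r.pause(.4)
q=np.array(current_tcp_pos());r.movel(q-z*.10,v=.1)
r.movel(q-z*.10+[0,0,.12],v=.2);r.pause(.5);print(current_clock())
for n in("side","top"):cv2.imwrite(f"pics/{n}7.png",viewer.grab_frame(n))
for n in("side","top"):
    viewer.grab_frame(n);d=finder.cut_out("tin",n)
    M["tin"]=[box(-.03,.03,-.026,.026,0,.165)]
    if d: print(n,d[0]["score"],fit("tin",[(cam(n),d[0]["pixels"].astype(float))],(.4667,-.2948,[.5,-1]),.008))
    d=finder.cut_out("cap",n)
    if d: print(n,d[0]["score"],fit("cap",[(cam(n),d[0]["pixels"].astype(float))],(.509,.293,[0]),.004))
cv2.imwrite("pics/st7.png",np.hstack([cv2.resize(cv2.imread("pics/side7.png")[100:400,150:450],(400,400)),cv2.resize(cv2.imread("pics/top7.png")[150:350,330:530],(400,400))]))
E
python3 l.py
```

```text
True [ 0.4662214  -0.2949567   0.08788475] [ 0.46628218 -0.29504123  0.08876384]
33.3
side 0.6 (array([ 0.46721805, -0.29343401,  0.57358642]), np.float64(0.052554803158461255))
side 0.83 (array([0.51423293, 0.29910742, 0.30569238]), np.float64(0.33948033201010464))
top 0.67 (array([ 0.46600464, -0.29257946,  0.45720467]), np.float64(0.07382697487940863))
top 0.64 (array([0.50877893, 0.29262336, 0.2583539 ]), np.float64(0.22320743034055726))
```

View pics/st7.png

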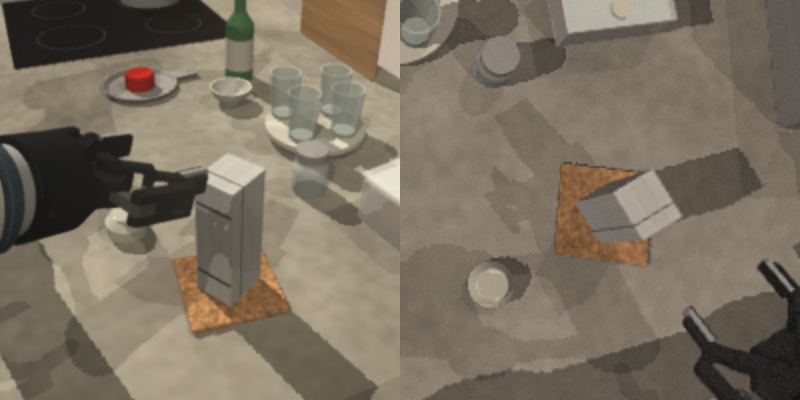

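Both pictures show the tin upright in the middle of the trivet, with the gripper clear and the timer, jar, tumblers, bowl and bottle where they were. The cap still lies in the spoon rest.

```bash
python3 -c "
from bench import *
r.finish_job()"
```

```text
the job is handed in; nothing more can be done
```

The job is done and handed in at about 33 s of the 66 s allowed. The hand-in gives no verdict.

- **Cap:** I moved it from the trivet to the spoon rest. The wrist view put it about 2 mm from the middle, the right way up. The final top view agreed. The final side fit put it about 8 mm off, but that fit was poor (33 % mismatch). Both are well inside the 35 mm limit.
- **Tin:** With the tin lifted level at its middle, the wrist moment about its width was −0.095 N m, so the stone is in the end that lay towards the trivet. I set it down, gripped it again with the tool tilted 20°, turned it heavy end down, placed it on the trivet and let go.
- **Last checks:** The side and top views both fit a vertical tin within about 3 mm of the trivet's centre. The gripper was clear. The timer, jar, tumblers, bowl and bottle looked unmoved, though I judged that by eye and did not measure their positions again. The heavy-end result rests on the moment reading alone. It was noisy, so I averaged 15 readings with the tin held and 15 without, and the difference matched the expected 0.1 N m.

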